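# Start the vacuum pump for warm-up, isolated and on full gas ballast

## Task

Get the vacuum pump ready and start its warm-up run: with the fingertips, push the inlet ball valve's lever fully shut, push the gas-ballast lever on the oil box past its first click to its second stop, and only then press the start button (the plain round one, not the mushroom-headed stop button) all the way down and let it go. Nothing is to be picked up, and the glassware and bottles round the pump stay where they are.

Things in the scene. Friction and masses are not known exactly. Their poses are not given: they have to be found in the camera images.
- pump: Vacuum pump, fixed, 130 (x) x 440 (y) x 210 mm high, turned up to 0.25 rad either way. Origin at bench height under its middle; z up, x to its back, y along it to the white oil box; finned motor at the -y end. Tops above the bench: plate on oil box 154 mm, grey block under the valve 143, pipe and valve body 191, motor 136, switch box 165.
- ballast_lever (a joint): Gas-ballast lever on the oil box, anticlockwise from above as it grows: 0 rad shut (start, about 0), 0.5 first click (one dot), 1.0 second stop (two dots, end nearest the valve; hard stop). A spring detent holds it in each; leaving one takes up to 6 N at the grip, past the humps (0.25 and 0.75) it snaps on. Wanted: above 0.9.
- ballast_grip (a point): Black upright grip of the gas-ballast lever: round post 18 mm across, 160 to 202 mm above the bench; this point is on its axis at 184 mm. It is 66 mm from the pivot, towards the pump's front (0.5 rad to either side), and turns with the lever. A flat steel arm 12 mm wide at 159 to 165 mm height joins it to the pivot.
- ballast_pivot (a point): Point on the pivot axis of the gas-ballast lever, at the same height as the grip point; fixed to the pump.
- inlet_valve (a joint): Inlet ball valve, flat lever on an upright spindle. 0 rad fully shut (across the pipe, over the motor, pointing to the pump's -y), 1.57 open (along the pipe, to the pump's front, -x); hard stops at both. Starts at 0.8 to 1.57; turn it anticlockwise from above to shut. Friction only, about 2 N at the end. Wanted: below 0.12.
- valve_end (a point): Outer end of the inlet valve's lever, 82 mm from the spindle, on the middle line of its black sleeve. The sleeve is 16 mm wide and 12 mm thick (196 to 208 mm above the bench) and covers the outer 54 mm of the lever.
- valve_pivot (a point): Point on the axis of the inlet valve's spindle, at the height of the lever's middle (202 mm); fixed to the pump.
- start_button (a joint): Start button on the switch box: travel of the spring push button, 0 = up, 0.005 m = fully down; pressing it fully takes 5 N, it springs back.
- start_button_top (a point): Centre of the top of the start button: a plain black cylinder 26 mm across standing 11 mm above the switch box, the nearer of the two buttons to the valve. Pressed straight down.
- stop_button (a joint): Stop button: travel, 0 = up, 0.005 m = fully down. It is not to be pressed.
- stop_button_top (a point): Centre of the top of the stop button: a black mushroom head 39 mm across and 23 mm high, 50 mm from the start button towards the fan end of the motor.
- oil_bottle: Loose small white domed bottle 51 x 51 x 98 mm, beyond the oil-box end of the pump. Origin under its centre, z up. Bystander.
- vial_a: Loose vial 22 x 22 x 45 mm in front of the motor. Origin under its centre. Bystander.
- vial_b: Second loose vial 22 x 22 x 45 mm in front of the motor. Origin under its centre. Bystander.
- stopper: Loose dark rubber stopper 42 x 42 x 28 mm in front of the pump. Origin under its centre. Bystander.
- salve_jar: Loose jar with black lid, 60 x 60 x 41 mm, behind the motor. Origin under its centre. Bystander.
- glass_dish: Loose glass dish 96 mm across, 16 mm high, behind the oil box. Origin under its centre. Bystander.
- beaker: Loose 400 ml beaker 83 x 88 x 105 mm, on the bench to the right of the motor. Origin under its centre. Bystander.

How it is judged:
By the outcome, as a careful person would: the job done as asked, in the order asked, and still so for the second after the job is handed in, with the robot touching nothing.
It also fails if it takes over 58 s, if anything falls off the work surface, if the arm or the gripper's body presses on something with over 40 N, if the wrist force passes 120 N, or if a joint passes its speed limit or range.

## Robot

A 6-joint arm with a two-finger parallel gripper is mounted at the origin on a cart in front of the work surface, level with it; the furniture and walls round the work are solid. World frame = base frame: x ahead of the robot, y to its left, z up, the work surface at z = 0. Lengths are in m, angles in rad, forces in N, time in s.
With the tool pointing down it reaches from about 0.35 to 0.775 m from the base axis. Payload 5.5 kg.
Tool frame: the origin (TCP) lies on the centre line of the jaws, within the pads' length; the fingertips stand 11 mm ahead of it and the grasp point (between the pads) lies 8 mm behind it; z points along the fingers, y is the line along which they close (so a half turn about z gives the same grasp; the last joint's range is limited). The gripper opens to 85 mm and grips with 20 to 120 N. Pads are 22 mm wide; open, the fingers measure 114 mm over their backs; the gripper's body (76 mm by 85 mm) begins 54 mm behind the grasp point. The pads swing forward as they close: fully open they stand 13 mm farther back than shut.
Start: joints at [0.999, 0.313, 0.046, 1.304, 0, 1.431], TCP at [0.241, 0.522, 0.242] pointing down, gripper open.
Joint ranges: [-2.76, 2.76], [-0.86, 1.69], [-1.03, 1.26], [-2.2, 2.34], [-1.47, 1.5], [-3.14, 3.14]. Speed limits (rad/s): [2.57, 2.57, 3.14, 3.14, 3.14, 3.14].

## Interface

Orientations are given as a unit quaternion [w, x, y, z].
In Python, from workcell import get_state, eyes, env gives the robot as it stands.
- The arm moves only by the shell command python3 -m inch 'ROWS' [OPENING] [FORCE]. ROWS is JSON, one flat list of numbers, 4 for each row, row after row: the shift along the tool's x, y, z in cm, then the turn about the tool's z in rad. A call has exactly 5 rows; each row shifts and turns the commanded pose from where the row before left it, along the tool's axes as they then stand; what a row does not reach is not made up. A row lasts 1/12 s, in which the tool goes at most 41.7 mm and 7.16 degrees, less where a joint would pass 70% of its speed; a pose out of reach is approached as far as the arm can. A call is refused whole if a number of a shift passes 4.17 or a number of a turn 0.125, either way. A call with a gripper value outside its range is refused whole. OPENING is the opening, from -1 (shut) to 1 (fully open), set as the call begins (- or left out, the last holds). The fingers move at their own pace and stop on an object; FORCE is the grip in N (left out, the last holds). Time passes only in rows, so rows that do not move let the fingers close, or fill a call up. It gives the time, the measured TCP pose, the force, the opening and the grip force at its end, in the units of the state.
- get_state(): the state, without advancing time (a new reading comes with each control period).
- eyes.read_camera(name): name is "scene" or "top" or "wrist"; returns the picture (480x640x3 uint8, red, green, blue); there is no depth.
- eyes.camera_info(name): a dict with "fovy" (degrees; the focal length in pixels is half the picture's height over the tangent of half this angle, whatever the lens; pixels are square), "cx", "cy" (the principal point, pixels), "D" ([k1, k2, p1, p2, k3] as OpenCV has them; the pictures are not rectified), "xyz" and "orientation" of the camera in the world. Camera axes: x right, y down, z forward; pixel columns grow to the right and rows downward; lengths in m; the calibration is good to about 2 mm. A picture is of the moment at which its call begins: read the wrist's pose just before it. camera_info takes no time and is no camera call; for the wrist camera it gives the pose at the moment of the call.
- env.hand_in(): hands the job in; it is judged then, once.
The state is a dict: "clock": time; "joint_pos": joint angles; "qvel": joint speeds; "tau": joint torques, N m; "tcp_pos": TCP position; "orientation": TCP orientation; "wrist_force": force on the tool from outside, world axes, zero at the start; "ft_torque": the same for the moment, N m; "finger_gap": finger opening in m; "grip_force": force on a finger pad.
Only numpy, scipy, OpenCV 4.12 (cv2) and the standard library are available. Lean on these libraries where they do the work, as an engineer would, in place of code of your own. Each camera call takes 0.05 s, during which the arm holds its last target. There are 200 camera calls.

## Working session

There is one attempt and no reset: what is moved stays moved. The work goes in short steps, Python scripts to look and compute and a shell command to move; the robot and the scene stay as the last step left them, time stands still between calls to the robot, and variables do not carry over. Pictures are saved under pics/ and viewed, at most 10 in all, crops included, and the job is handed in when it is done.

```bash
mkdir -p pics
cat > h.py <<'E'
import numpy as np, cv2
from workcell import get_state, eyes, env
from scipy.spatial.transform import Rotation as R
def cam(n):
    i=eyes.camera_info(n); f=240/np.tan(np.radians(i["fovy"])/2)
    K=np.array([[f,0,i["cx"]],[0,f,i["cy"]],[0,0,1]])
    o=np.array(i["orientation"],float)
    M=o if o.shape==(3,3) else R.from_quat(o[[1,2,3,0]]).as_matrix()
    return K,np.array(i["D"],float),np.array(i["xyz"]),M
def ray(c,px):
    K,D,p,M=c
    u=cv2.undistortPoints(np.array([[px]],float),K,D)[0,0]
    d=M@np.array([u[0],u[1],1]); return p,d/np.linalg.norm(d)
def onz(c,px,z):
    p,d=ray(c,px); return p+d*(z-p[2])/d[2]
def proj(c,P):
    K,D,p,M=c
    P=np.atleast_2d(P); q=(P-p)@M
    return cv2.projectPoints(q,np.zeros(3),np.zeros(3),K,D)[0][:,0]
def tri(l):
    A=0;b=0
    for p,d in l:
        Q=np.eye(3)-np.outer(d,d);A=A+Q;b=b+Q@p
    return np.linalg.solve(A,b)
def pic(n,f):
    a=eyes.read_camera(n); cv2.imwrite("pics/"+f,a[:,:,::-1]); return a
E
python3 - <<'E'
from h import *
for n in("top","scene","wrist"):
    pic(n,n+"0.png"); c=cam(n); print(n,c[2].round(3),c[3].round(2).tolist(),c[0][0,0])
s=get_state(); print(s["clock"],s["tcp_pos"],s["orientation"],s["wrist_force"])
E
```

```text
top [ 0.338 -0.019  1.38 ] [[-0.06, -0.98, 0.2], [-1.0, 0.06, -0.01], [-0.0, -0.2, -0.98]] 567.3416079208291
scene [-0.079 -0.476  0.822] [[0.52, -0.56, 0.65], [-0.85, -0.32, 0.41], [-0.02, -0.76, -0.64]] 472.8975585243822
wrist [0.172 0.553 0.373] [[0.42, 0.87, 0.27], [0.91, -0.4, -0.13], [-0.0, 0.3, -0.95]] 368.45438544992743
0.15 [0.24045033 0.52189567 0.24161778] [-2.44242462e-04  2.14241773e-01  9.76780404e-01 -6.66813126e-04] [-0.62684094 -0.38356599 -0.13509768]
```

View pics/top0.png

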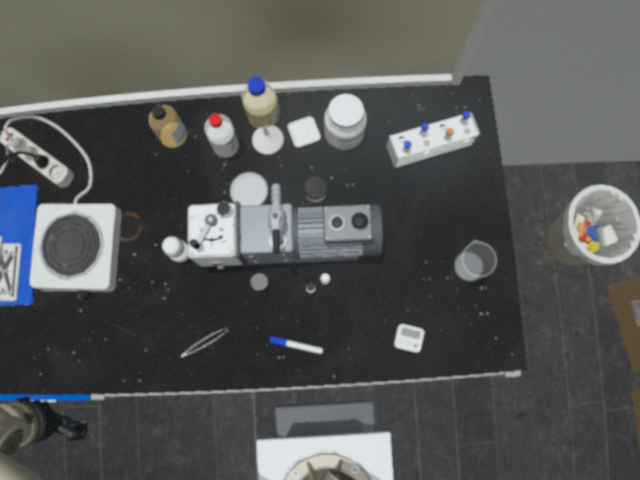

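View pics/scene0.png

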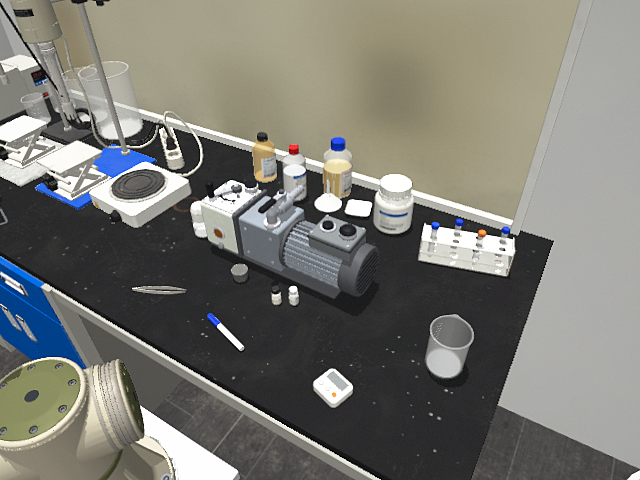

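The pump lies along world y with the oil box at the left of the top view (about 213,230), the valve near (277,215), and the switch box near (348,222). I'll enlarge both views.

Run:
```python
import cv2
a=cv2.imread("pics/top0.png")[170:300,180:400]; b=cv2.imread("pics/scene0.png")[160:310,190:390]
cv2.imwrite("pics/tc.png",cv2.resize(a,None,fx=3.6,fy=3.6,interpolation=cv2.INTER_CUBIC))
cv2.imwrite("pics/sc.png",cv2.resize(b,None,fx=4,fy=4,interpolation=cv2.INTER_CUBIC))
```

```text
(no output)
```

View pics/tc.png

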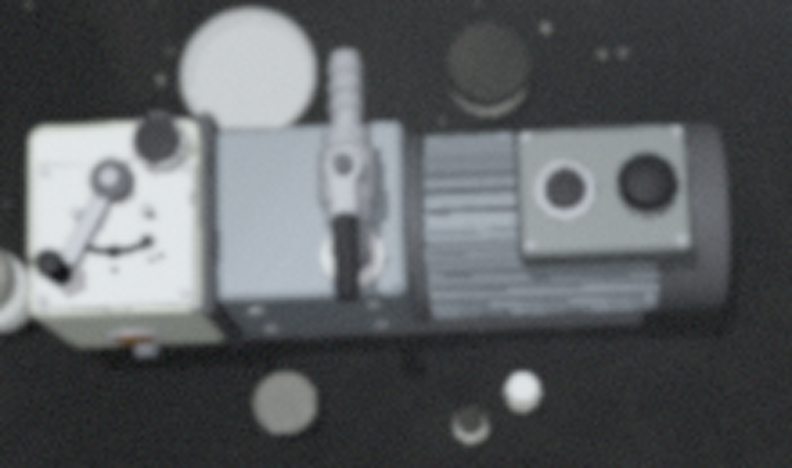

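View pics/sc.png

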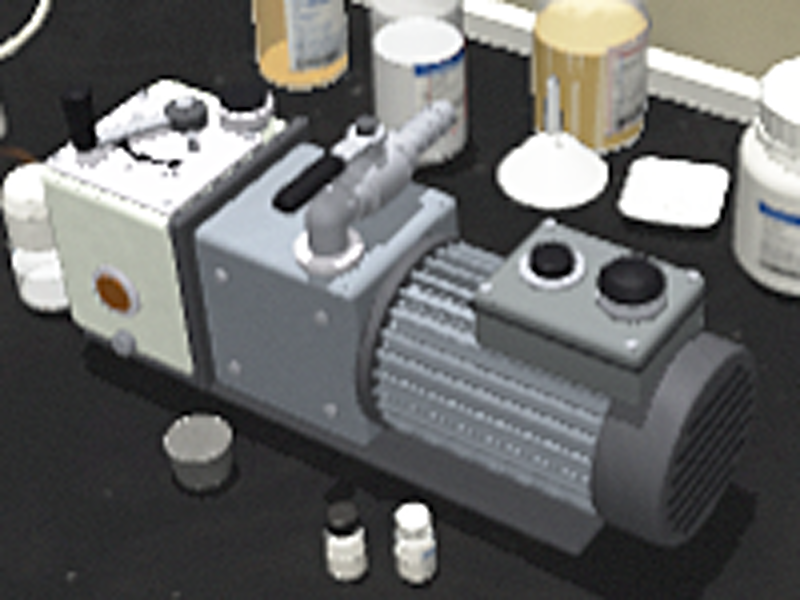

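Run:
```python
from h import *
T=cam("top");S=cam("scene")
t=lambda u,v:(180+u/3.6,170+v/3.6); s=lambda u,v:(190+u/4,160+v/4)
L=dict(start=((566,187),(551,257),.176),stop=((648,179),(633,275),.188),griptop=((50,262),(76,97),.202),vend=((347,298),(282,203),.202),vpiv=((343,163),(368,128),.21),bpiv=((112,178),(186,106),.18))
P={}
for k,(a,b,z) in L.items():
    A=onz(T,t(*a),z);B=onz(S,s(*b),z);C=tri([ray(T,t(*a)),ray(S,s(*b))])
    P[k]=A; print(k,A.round(4),B.round(4),C.round(4))
n=lambda a,b:np.linalg.norm((P[a]-P[b])[:2]).round(4)
print(n('start','stop'),n('griptop','bpiv'),n('vend','vpiv'))
d=P['start']-P['stop'];print("pump y dir yaw",np.arctan2(-d[0],d[1]))
d=P['vend']-P['vpiv'];print("lever dir",np.arctan2(d[1],d[0]))
d=P['griptop']-P['bpiv'];print("ballast dir",np.arctan2(d[1],d[0]))
# edges of switch box and oil plate for yaw
for q in [((520,250),(690,246),.165),((520,131),(683,127),.165),((33,126),(212,118),.154)]:
    d=onz(T,t(*q[0]),q[2])-onz(T,t(*q[1]),q[2]); print(np.arctan2(-d[0],d[1]))
for k,p in (("stopper",(285,380)),("vialw",(522,385)),("vialb",(470,420))): print(k,onz(T,t(*p),.045))
```

```text
start [ 0.6245 -0.061   0.176 ] [ 0.6249 -0.0611  0.176 ] [ 0.6245 -0.0611  0.1762]
stop [ 0.6236 -0.11    0.188 ] [ 0.6201 -0.1145  0.188 ] [ 0.6253 -0.111   0.1827]
griptop [0.5914 0.2486 0.202 ] [0.589  0.2461 0.202 ] [0.5919 0.2492 0.1993]
vend [0.5592 0.0725 0.202 ] [0.5645 0.075  0.202 ] [0.559  0.0715 0.2066]
vpiv [0.6389 0.0708 0.21  ] [0.6386 0.0678 0.21  ] [0.6401 0.0702 0.208 ]
bpiv [0.646  0.2146 0.18  ] [0.6385 0.2054 0.18  ] [0.6489 0.2161 0.1702]
0.0491 0.0644 0.0797
pump y dir yaw -0.017437759518600226
lever dir 3.1206549310654053
ballast dir 2.5851102506538646
-0.035960575820794684
-0.033884296230777856
-0.01926444080001823
stopper [0.53605787 0.12815275 0.045     ]
vialw [ 0.52356958 -0.02801265  0.045     ]
vialb [0.50243843 0.00747299 0.045     ]
```

The top and scene views agree to within 5 mm. Button spacing comes out at 49 mm, and the lever lengths at 64 and 80 mm, against 50, 66 and 82 given. The valve is fully open (pointing along -x) and the ballast lever is at 0. I'll start by aligning the tool and closing the fingers.

```bash
python3 -m inch '[0,0,0,-0.1,0,0,0,-0.1,0,0,0,-0.1,0,0,0,-0.1,0,0,0,-0.031]' -1; python3 -m inch '[-2.5,-3,0,0,-2.5,-3,0,0,-2.5,-3,0,0,-2.5,-3,0,0,-2.5,-3,0,0]'
```

```text
clock: 0.57
tcp_pos: [0.2405, 0.5221, 0.2419]
orientation: [-0.0, -0.002, 1.0, -0.0]
wrist_force: [-0.6, -0.7, 0.9]
finger_gap: 0.0258
grip_force: 0.0
clock: 0.98
tcp_pos: [0.3661, 0.3707, 0.2421]
orientation: [-0.0, 0.0, 1.0, -0.0]
wrist_force: [1.1, 0.3, 1.1]
finger_gap: -0.0001
grip_force: 0.0
```

```bash
python3 -m inch '[-2.5,-3,0,0,-2.5,-3,0,0,-2.5,-3,0,0,-2.5,-3,0,0,-2.5,-3,0,0]'; python3 -m inch '[-2.8,-3,0,0,-2.8,-3,0,0,-2.8,-2.8,0,0,0,0,0,0,0,0,0,0]'
python3 - <<'E'
from h import *
pic("wrist","w1.png"); c=cam("wrist"); print(get_state()["tcp_pos"])
for P in ([.5592,.0725,.202],[.639,.0708,.208],[.5914,.2486,.202],[.6245,-.061,.176]): print(proj(c,P))
E
```

```text
clock: 1.4
tcp_pos: [0.4912, 0.2203, 0.2422]
orientation: [-0.0, 0.0, 1.0, 0.0]
wrist_force: [0.7, 0.9, 0.4]
finger_gap: -0.0002
grip_force: 0.0
clock: 1.82
tcp_pos: [0.5754, 0.132, 0.2412]
orientation: [-0.001, 0.002, 1.0, 0.0]
wrist_force: [0.2, 1.4, -0.8]
finger_gap: 0.0001
grip_force: 0.0
[0.57427681 0.13322361 0.24149118]
[[197.17856771 258.45021878]]
[[205.66366847 400.82565922]]
[[542.10530327 316.00178702]]
[[  7.02517027 344.11230504]]
```

View pics/w1.png

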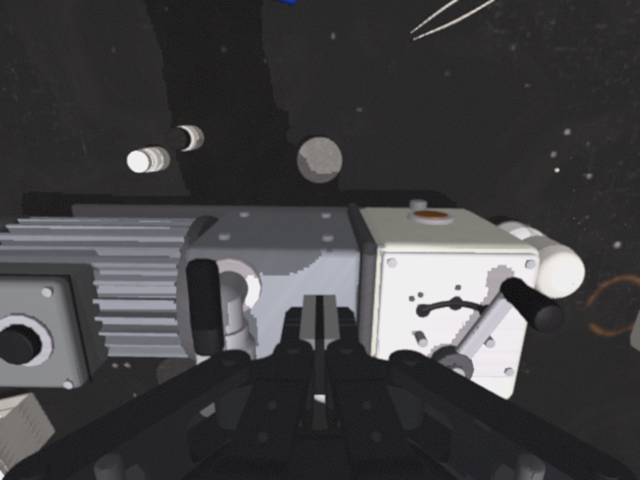

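The wrist view confirms the positions. The valve sleeve end is at (203,260), 6 px from the prediction. The grip top is at (548,318) and the start button at (18,345). I'm lowering beside the lever and starting the push.

```bash
python3 -m inch '[0,0,1.2,0,0,0,1.2,0,0,0,1.1,0,0,0,0,0,0,0,0,0]'; python3 -m inch '[0,-2,0,0,0,-2,0,0,0,-1.3,0,0,0,-1.3,0,0,0,0,0,0]'; python3 -m inch '[-0.35,-1.2,0,0,-0.35,-1.2,0,0,-0.8,-1,0,0,-0.8,-1,0,0,0,0,0,0]'
```

```text
clock: 2.28
tcp_pos: [0.5729, 0.1352, 0.2071]
orientation: [-0.001, -0.001, 1.0, 0.0]
wrist_force: [0.8, -0.5, 0.9]
finger_gap: -0.0002
grip_force: 0.0
clock: 2.7
tcp_pos: [0.5748, 0.0664, 0.2083]
orientation: [0.001, 0.001, 1.0, -0.0]
wrist_force: [0.3, 0.1, 0.3]
finger_gap: -0.0001
grip_force: 0.3
clock: 3.12
tcp_pos: [0.5987, 0.0218, 0.2069]
orientation: [0.0, 0.001, 1.0, -0.001]
wrist_force: [0.5, 0.1, 1.0]
finger_gap: 0.0003
grip_force: 0.0
```

Run:
```python
from h import *
a=pic("wrist","w2.png"); b=eyes.read_camera("scene")[160:310,190:390]
b=cv2.resize(b,None,fx=3,fy=3); o=np.vstack([b, np.zeros((0,600,3),np.uint8)])
cv2.imwrite("pics/s2.png",np.hstack([cv2.resize(o,(400,300)),cv2.resize(a,(400,300))])[:,:,::-1])
```

```text
(no output)
```

View pics/s2.png

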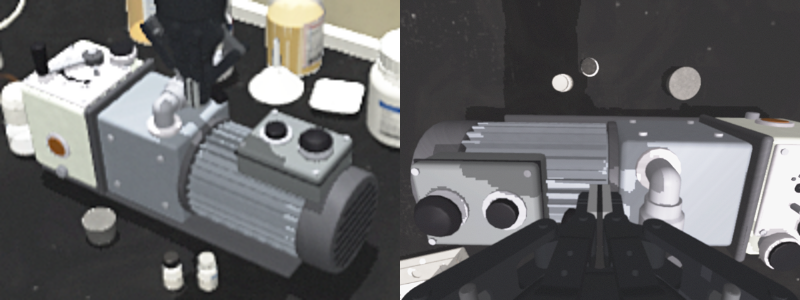

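The lever has left the pipe and is now hidden behind the fingers, so it's turning. I'll finish the arc to the stop.

```bash
python3 -m inch '[-0.7,-0.5,0,0,-0.7,-0.4,0,0,-0.6,-0.2,0,0,0,0,0,0,0,0,0,0]'; python3 -m inch '[-0.4,0,0,0,-0.4,0,0,0,0,0,0,0,0,0,0,0,0,0,0,0]'
```

```text
clock: 3.63
tcp_pos: [0.6182, 0.0124, 0.2072]
orientation: [0.0, 0.001, 1.0, -0.0]
wrist_force: [0.1, 0.1, 0.2]
finger_gap: 0.0004
grip_force: 0.0
clock: 4.05
tcp_pos: [0.6219, 0.0123, 0.2071]
orientation: [-0.003, 0.001, 1.0, -0.001]
wrist_force: [-10.6, -2.5, 4.8]
finger_gap: 0.0001
grip_force: 5.6
```

The hard stop was reached (-10.6 N at x=0.622). Backing off, rising and moving to the far side of the ballast grip.

```bash
python3 -m inch '[1,0,0,0,1.4,0,0,0,0.5,0,-2,0,0,0,-2,0,0,0,0,0]'; python3 -m inch '[0,3.5,0,0,0,3.5,0,0,0,3.5,0,0,0,3.5,0,0,0,3.5,0,0]'; python3 -m inch '[0,3.5,0,0,0,3.5,0,0,0,3.3,0,0,0,0,0,0,0,0,0,0]'
python3 - <<'E'
from h import *
a=pic("wrist","w3.png"); c=cam("wrist"); print(get_state()["tcp_pos"])
for P in ([.639,.0708,.208],[.5914,.2486,.202]): print(proj(c,P))
b=eyes.read_camera("top")[170:300,180:400]
cv2.imwrite("pics/s3.png",np.hstack([cv2.resize(b,(400,300)),cv2.resize(a,(400,300))])[:,:,::-1])
E
```

```text
clock: 4.47
tcp_pos: [0.5982, 0.0128, 0.2518]
orientation: [0.004, 0.0, 1.0, -0.0]
wrist_force: [0.8, -1.3, 0.9]
finger_gap: -0.0001
grip_force: 0.0
clock: 4.88
tcp_pos: [0.5969, 0.1895, 0.2473]
orientation: [0.001, 0.001, 1.0, 0.0]
wrist_force: [0.8, -0.8, -0.2]
finger_gap: 0.0001
grip_force: 0.0
clock: 5.3
tcp_pos: [0.5965, 0.2931, 0.2466]
orientation: [0.0, -0.001, 1.0, -0.0]
wrist_force: [0.5, -0.4, 1.3]
finger_gap: 0.0
grip_force: 0.0
[0.59658933 0.29168914 0.24672623]
[[-82.88512619 356.64410003]]
[[236.6380153 272.7434855]]
```

View pics/s3.png

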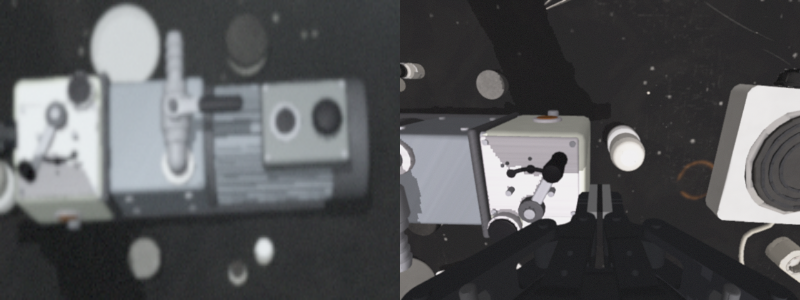

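The valve lever now points across the pipe at the motor, so it's shut. The grip top in the wrist view sits at about (235,275), as predicted (237,273). Lowering behind the grip and pushing it toward the valve.

```bash
python3 -m inch '[0.8,0,2,0,0,0,2,0,0,0,2.1,0,0,0,0,0,0,0,0,0]'; python3 -m inch '[0,-1.2,0,0,0,-1,0,0,0,-0.8,0,0,0,-0.8,0,0,0,-0.8,0,0]';python3 -m inch '[0,-0.8,0,0,0,-0.8,0,0,0,-0.7,0,0,0,-0.5,0,0,0,0,0,0]'
```

```text
clock: 5.82
tcp_pos: [0.588, 0.2892, 0.1856]
orientation: [-0.001, 0.001, 1.0, -0.0]
wrist_force: [0.6, 0.1, -0.1]
finger_gap: -0.0001
grip_force: 0.0
clock: 6.23
tcp_pos: [0.5893, 0.2436, 0.188]
orientation: [0.001, 0.001, 1.0, 0.0]
wrist_force: [-0.7, -0.3, -0.7]
finger_gap: 0.0
grip_force: 0.0
clock: 6.65
tcp_pos: [0.5887, 0.2152, 0.1866]
orientation: [0.0, 0.001, 1.0, -0.0]
wrist_force: [-1.1, -0.5, 0.0]
finger_gap: 0.0002
grip_force: 0.0
```

```bash
python3 -m inch '[0,-0.4,0,0,0,-0.4,0,0,0,-0.2,0,0,0,0,0,0,0,0,0,0]'
```

```text
clock: 7.07
tcp_pos: [0.5885, 0.212, 0.1865]
orientation: [0.0, -0.002, 1.0, 0.005]
wrist_force: [0.5, 16.3, -1.5]
finger_gap: -0.0001
grip_force: 8.1
```

Hard stop reached (16 N). Retreating upward and moving over to the start button, with a check on the way.

```bash
python3 -m inch '[0,1.5,0,0,0,1.5,0,0,0,0,-2.2,0,0,0,-2.2,0,0,0,-2,0]'; python3 -m inch '[-0.7,-3.5,0,0,-0.8,-3.5,0,0,-0.8,-3.5,0,0,-0.8,-3.5,0,0,-0.5,-3.5,0,0]'; python3 -m inch '[0,-3,0,0,0,0,0,0,0,0,0,0,0,0,0,0,0,0,0,0]'
python3 - <<'E'
from h import *
a=pic("wrist","w4.png"); c=cam("wrist"); print(get_state()["tcp_pos"])
for P in ([.6245,-.061,.176],[.6236,-.11,.188]): print(proj(c,P))
b=eyes.read_camera("top")[170:300,180:400]
cv2.imwrite("pics/s4.png",np.hstack([cv2.resize(b,(360,300)),cv2.resize(a[:,:430],(430,480))[180:480]])[:,:,::-1])
E
```

```text
clock: 7.48
tcp_pos: [0.588, 0.2378, 0.2507]
orientation: [-0.0, -0.0, 1.0, -0.0]
wrist_force: [1.0, 1.2, 0.6]
finger_gap: 0.0
grip_force: 0.0
clock: 7.9
tcp_pos: [0.6248, 0.0609, 0.2502]
orientation: [0.0, -0.0, 1.0, -0.0]
wrist_force: [0.0, 0.4, -0.1]
finger_gap: 0.0001
grip_force: 0.0
clock: 8.32
tcp_pos: [0.6242, 0.0333, 0.2502]
orientation: [-0.0, -0.0, 1.0, 0.0]
wrist_force: [0.1, 0.3, -0.0]
finger_gap: -0.0
grip_force: 0.0
[0.62418684 0.03346242 0.25030452]
[[161.66925246 262.65675859]]
[[ 66.98875531 268.28476095]]
```

View pics/s4.png

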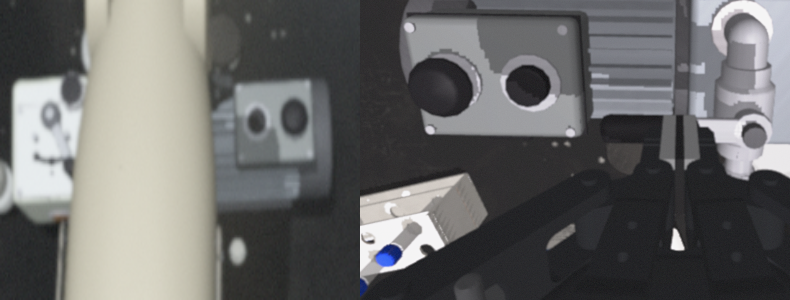

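Start button top is at (168,267) against predicted (162,263), so I'll aim at (0.626,-0.059). The ballast lever points to the valve-side end. Moving above the button, then pressing.

```bash
python3 -m inch '[-0.2,-3,0,0,0,-3,0,0,0,-3.2,0,0,0,0,1.5,0,0,0,1.5,0]'; python3 -m inch '[0,0,1.5,0,0,0,1,0,0,0,0.6,0,0,0,0,0,0,0,0,0]'; python3 -m inch '[0,0,0.4,0,0,0,0.3,0,0,0,0,0,0,0,0,0,0,0,0,0]'
```

```text
clock: 8.83
tcp_pos: [0.6271, -0.0611, 0.221]
orientation: [0.001, 0.001, 1.0, -0.0]
wrist_force: [0.0, -0.3, -0.1]
finger_gap: 0.0002
grip_force: 0.0
clock: 9.25
tcp_pos: [0.6263, -0.0594, 0.1895]
orientation: [0.0, -0.0, 1.0, 0.0]
wrist_force: [0.9, -0.3, 0.3]
finger_gap: -0.0004
grip_force: 0.0
clock: 9.67
tcp_pos: [0.6272, -0.0598, 0.1834]
orientation: [0.001, 0.0, 1.0, 0.0]
wrist_force: [2.6, 2.4, 3.6]
finger_gap: -0.0001
grip_force: 1.9
```

```bash
python3 -m inch '[0,0,0.2,0,0,0,0.2,0,0,0,0,0,0,0,0,0,0,0,0,0]'
```

```text
clock: 10.08
tcp_pos: [0.6272, -0.0599, 0.1819]
orientation: [0.002, 0.0, 1.0, -0.0]
wrist_force: [-2.9, 2.9, 17.3]
finger_gap: 0.0
grip_force: 8.8
```

Bottomed out at 17 N. Releasing and pulling clear for a final look.

```bash
python3 -m inch '[0,0,-1,0,0,0,-2,0,0,0,-2,0,0,0,-2,0,0,0,-1,0]'; python3 -m inch '[3,-1.5,0,0,3.5,-2,0,0,3.5,-2,0,0,3.5,-2,0,0,3.5,-2,0,0]';python3 -m inch '[3,-2,0,0,0,-3,0,0,0,-3,0,0,0,0,0,0,0,0,0,0]'
python3 - <<'E'
from h import *
b=eyes.read_camera("top")[170:300,180:400]; a=eyes.read_camera("scene")[160:310,190:390]
cv2.imwrite("pics/s5.png",np.hstack([cv2.resize(b,(400,240)),cv2.resize(a,(400,300))[:240]])[:,:,::-1])
E
```

```text
clock: 10.5
tcp_pos: [0.6262, -0.0605, 0.2602]
orientation: [0.0, 0.001, 1.0, -0.0]
wrist_force: [0.4, -0.8, 0.2]
finger_gap: -0.0004
grip_force: 0.0
clock: 10.92
tcp_pos: [0.4537, -0.1552, 0.2572]
orientation: [-0.001, 0.0, 1.0, 0.0]
wrist_force: [-0.0, -0.3, 0.5]
finger_gap: 0.0002
grip_force: 0.0
clock: 11.33
tcp_pos: [0.4252, -0.236, 0.2574]
orientation: [-0.001, 0.002, 1.0, 0.001]
wrist_force: [-0.2, 1.1, -0.2]
finger_gap: -0.0002
grip_force: 0.0
```

View pics/s5.png

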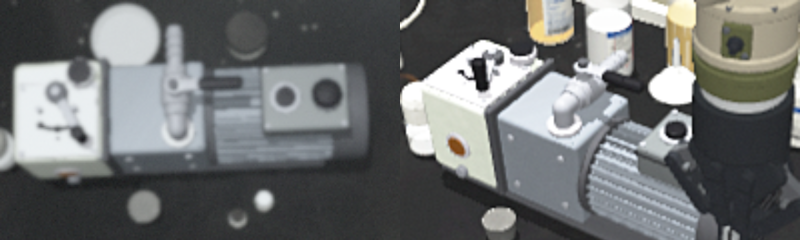

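The valve lever lies across the pipe. The ballast grip is at crop (79,136), a shift of about 61 mm against 63 mm for 1.0 rad. Both buttons are up and nothing else has moved, so I'm handing in.

```bash
python3 -c "
from workcell import env
print(env.hand_in())"
```

```text
the job is handed in; nothing more can be done
None
```

Job handed in at about 11 s on the clock: valve pushed shut against its stop, ballast lever pushed to its second stop, then start button pressed fully down and released; the final pictures show no bystander moved.

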